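# Close and cam-lock the loading drawer of a weld fixture

## Robot

A 6-joint arm with a two-finger parallel gripper is mounted at the origin on the work surface. World frame = base frame: x ahead of the robot, y to its left, z up, the work surface at z = 0. Lengths are in mm, angles in rad, forces in N, time in s.
With the tool pointing down it reaches from about 425 to 950 mm from the base axis. Payload 3.5 kg.
Tool frame: the origin (TCP) lies midway between the tips of the shut fingers; the grasp point (between the pads) lies 19 mm behind it (r.tcp_to_grasp is the z of the grasp point in the tool frame, in mm); z points along the fingers, y is the direction in which the jaws open and shut (so a half turn about z gives the same grasp; the last joint's range is limited). The gripper opens to 85 mm and grips with 20 to 120 N. Pads are 22 mm wide; open, the fingers measure 114 mm over their backs; the gripper's body (76 mm by 85 mm) begins 54 mm behind the grasp point. The pads swing forward as they close: fully open they stand 13 mm farther back than shut.
Start: joints at [-1.317, 0.286, 1.577, -0, 1.279, -0.15], TCP at [265.239, -620.688, 231.325] pointing down, gripper open.
Joint ranges: [-2.77, 2.77], [-0.9, 2.22], [0.21, 2.48], [-1.53, 4.67], [0.24, 2.81], [-2.84, 2.84]. Speed limits (rad/s): [2.79, 2.79, 3.14, 3.14, 3.14, 3.14].

## Interface

Orientations are given as a unit quaternion [x, y, z, w].
In Python, from plant import r gives the robot as it stands. The module is installed in compiled form; this text tells all that it offers.
- The arm moves only by the tool step_arm, never from a script. Its argument "rows" is a list of rows, each a list of 7 numbers: the shift along the tool's x, y, z in mm, then the turn, a rotation vector about the tool's x, y, z in degrees, then the opening, from -1 (shut) to 1 (fully open). In form: [[tx, ty, tz, wx, wy, wz, hand], ...]. A call has 1 to 12 rows; each row is the pose to reach, as a shift and turn from the pose commanded when the call began, along the tool's axes at that moment; what a row does not reach only later rows make up. A row lasts 1/8 s, in which the tool goes at most 62.5 mm and 10.7 degrees, less where a joint would pass 70% of its speed; a pose out of reach is approached as far as the arm can. A call with a gripper value outside its range is refused whole. The fingers move at their own pace and stop on an object; "squeeze" is the grip in N (left out, the last holds). Time passes only in rows, so rows that repeat a pose let the fingers close. It gives the time, the measured TCP pose, the force and the opening at its end, in the units of the state.
- r.observe(): the state, without advancing time (a new reading comes with each control period).
- r.grab_frame(name): name is "scene" or "top" or "wrist"; returns (picture, depth): 420x560x3 uint8, red, green, blue; 420x560 float32, mm along the optical axis (not along the pixel's ray), 0 where there is no reading.
- r.camera_info(name): a dict with "fx", "fy", "cx", "cy" (pixels), "dist_coeffs" ([k1, k2, p1, p2, k3] as OpenCV has them; the pictures are not rectified), "extrinsics" (4x4, takes a point from world to camera coordinates); the wrist camera has in their place "tool_from_camera" (4x4, takes a point from camera to tool coordinates, whose origin is the TCP and whose axes are the flange's). Camera axes: x right, y down, z forward; pixel columns grow to the right and rows downward; lengths in mm; the calibration is good to about 2 mm. A picture is of the moment at which its call begins: read the wrist's pose just before it. camera_info takes no time and is no camera call.
- r.close_job(): hands the job in, once; it reports no verdict.
Trained networks look in the newest picture that a camera, given by its name, has taken for a name from the list of things; names that differ only in an ending like _2 or _b are one class to them, and where a whole thing is asked for, a point or a joint stands for the part that bears it (a point fixed in the world has none). Each returns a list of dicts, best first, with "score" (0 to 1); they miss things now and then, are a little off and sometimes report something else, mostly with a low value. They report only what shows in the picture. A call takes as long as a camera call.
- r.regions_of(query, camera): "mask" (420x560 bool, what is visible of it) and "pixel" ([column, row] in pixels, amid what is visible of it).
The state is a dict: "t": time; "joints": joint angles; "joint_velocities": joint speeds; "joint_torque": joint torques, N m; "tcp_pos": TCP position; "tool_rot": TCP orientation; "force": force on the tool from outside, world axes, zero at the start; "ft_torque": the same for the moment, N m; "width": finger opening in mm.
Only numpy, scipy, OpenCV 4.12 (cv2) and the standard library are available. Lean on these libraries where they do the work, as an engineer would, in place of code of your own. Each camera call takes 0.05 s, during which the arm holds its last target. There are 200 camera calls.

## Task

Get the weld fixture ready: push its open red-fronted drawer gently fully home until it seats past its detent, without slamming it, then turn the crank clockwise (seen from above) until the cam has driven the orange bolt into the drawer's slot and its follower rests in the cam's flat dwell, so that the bolt stays out by itself when you let go. Let go of everything and leave the tools and parts lying around where they are.

Things in the scene. Friction and masses are not known exactly. Their poses are not given: they have to be found in the camera images.
- fixture: The fixed weld fixture: grey base plate 200 x 335 x 12 mm with blue walls (top 72 mm above the bench) around a drawer, and a yellow cam guard (top 78 mm high) with the crank on it. Origin on the bench below the fixture; its x axis points the way the drawer closes, y towards the crank side, z up.
- drawer_front (a point): Middle of the width of the drawer's flat red front panel, on its outer face (the face that looks along the fixture's -x), 68 mm above the bench. The panel is 150 mm wide (along fixture y), 12 mm thick, from 16 to 86 mm above the bench, and moves with the drawer. A short I-section is fixed inside the drawer behind it and stays below 72 mm.
- drawer (a joint): How far the drawer is open, in m: 0 fully home (stop), starts 0.04 to 0.08. It slides along the fixture's x and closes towards +x. About 2 N of sliding friction; between 13 and 6 mm from home a spring detent resists with about 8 N (briefly more if hit fast), then it draws the drawer the last 6 mm home and holds it.
- crank_axis (a point): Point on the crank's vertical axis, 125 mm above the bench; stays put. Turned clockwise the crank is free, then resists (to 7 N at the knob) as the bolt comes out. From the cam's corner, 0.39 rad before mid-dwell, it eases, then pulls on; just past mid-dwell it suddenly pushes back (5 N). Let go inside the dwell it centres itself; before the corner or 0.39 past the middle it is thrown out.
- crank_knob (a point): Middle of the crank's black upright round knob, 26 mm in diameter, 50 mm tall (100 to 150 mm above the bench). It spins freely on its pin and goes round the crank axis at 70 mm radius; the steel crank arm lies below it (top 95 mm high). At the start it is on the fixture's -x side of the axis, within about 30 degrees.
- bolt (a joint): How far the orange bolt (16 x 16 mm, 45 to 61 mm above the bench, sliding along the fixture's -y towards the drawer) is out, in m: 0 fully back, 0.018 as the cam's corner passes, 0.016 at rest in the dwell. A spring drives it back. It enters the 26 mm slot in the drawer's side only with the drawer home; otherwise it and the crank are blocked.
- hammer_grip (a point): Bystander: a hammer, 200 mm long, lying on the bench; point on its handle.
- brush_grip (a point): Bystander: a brush, 190 mm long, lying on the bench; point on its handle.
- offcut: Bystander: rusty square steel tube 40 x 40 x 120 mm lying on the bench; origin under its centre, long axis x.
- can: Bystander: yellow spray can, 56 mm in diameter, 120 mm tall, upright; origin under its centre.
- crank (a joint): Crank angle in rad, growing clockwise seen from above; 0 with the knob on the fixture's -x side of the axis, starts -0.4 to 0.3, stops at -0.6 and 5.2. The cam is hidden under the guard on a spline set anew each time: the middle of its dwell lies anywhere from 2.1 to 4.3, found only by feel or by the bolt.

How it is judged (in metres and radians):
On the way, in this order (a step that is already met when the one before it is completed fails the run):
1. the drawer is home, with the bolt still back (value of joint drawer below 0.003 m and value of joint bolt below 0.004 m), for 0.2 s.
2. the bolt has been driven out into the drawer's slot (value of joint bolt above 0.014 m), for 0.1 s.
At the end, for the whole second after the job is handed in: The drawer is within 4 mm of home, the bolt is 14.5 to 17.2 mm out (the dwell) and at rest, and both stay so on their own (value of joint drawer below 0.004 m and value of joint bolt between 0.0145 and 0.0172 m and velocity of joint bolt between -0.003 and 0.003 m/s); the robot touches nothing.
It fails at once if the drawer is slammed (closing faster than 0.4 m/s) (velocity of joint drawer below -0.4 m/s).
It fails at once if a bystander is moved more than 30 mm (distance of any of hammer_grip, brush_grip, offcut, can from where it was at the start of the episode above 0.03 m).
It also fails if it takes over 70 s, if anything falls off the work surface, if the arm or the gripper's body presses on something with over 40 N, if the wrist force passes 120 N, or if a joint passes its speed limit or range.

## Working session

There is one attempt and no reset: what is moved stays moved. The work goes in short steps, Python scripts to look and compute and a tool call to move; the robot and the scene stay as the last step left them, time stands still between calls to the robot, and variables do not carry over. Pictures are saved under pics/ and viewed, about 8 in all and at most 12, crops included, and the job is handed in when it is done.

Besides the shell and the picture viewer there is one more tool, called after ">>>" by a JSON object that holds its "op" and its "data", one argument or row to a line. step_arm: Moves the arm, as the interface text tells. Its arguments: {"type":"object","properties":{"rows":{"type":"array","items":{"type":"array","items":{"type":"number"}}},"squeeze":{"type":"number"}},"required":["rows"]}

```bash
mkdir -p pics; cat > h.py <<'E'
from plant import r
import numpy as np, cv2
from scipy.spatial.transform import Rotation as R
def pts(cam, px, depth):
    c=r.camera_info(cam); K=np.array([[c["fx"],0,c["cx"]],[0,c["fy"],c["cy"]],[0,0,1.]])
    u=cv2.undistortPoints(np.array(px,float).reshape(-1,1,2),K,np.array(c["dist_coeffs"],float))[:,0]
    P=np.c_[u,np.ones(len(u))]*np.array(depth,float).reshape(-1,1)
    if "extrinsics" in c: T=np.linalg.inv(np.array(c["extrinsics"]))
    else:
        o=r.observe(); W=np.eye(4); W[:3,:3]=R.from_quat(o["tool_rot"]).as_matrix(); W[:3,3]=o["tcp_pos"]
        T=W@np.array(c["tool_from_camera"])
    return P@T[:3,:3].T+T[:3,3]
def maskpts(cam,m,d):
    v,u=np.nonzero(m&(d>0)); return pts(cam,np.c_[u,v],d[v,u])
E
python3 - <<'E'
from h import *
print(r.observe())
for c in ("scene","top"):
    im,d=r.grab_frame(c); cv2.imwrite(f"pics/{c}0.png",im[:,:,::-1]); np.save(f"{c}_d.npy",d)
    for q in ("fixture","drawer_front","crank_knob","bolt","hammer_grip","brush_grip","offcut","can"):
        for g in r.regions_of(q,c)[:2]:
            P=maskpts(c,g["mask"],d)
            print(c,q,round(g["score"],2),g["pixel"],g["mask"].sum(), np.median(P,0).round() if len(P) else None, np.percentile(P,[2,98],axis=0).round().tolist() if len(P) else None)
E
```

```text
{'t': 0.0, 'joints': array([-1.31702404e+00,  2.87207283e-01,  1.57820404e+00, -2.39506535e-05,
        1.27860808e+00, -1.50016400e-01]), 'joint_velocities': array([ 3.74373966e-05,  7.49957046e-04,  1.19115773e-04,  1.87044297e-03,
       -1.90111650e-04,  1.03497556e-03]), 'joint_torque': array([-1.59796687e-04, -4.05984449e+01, -2.92623067e+01, -1.77728843e-04,
        5.91257049e-03,  2.75559309e-07]), 'tcp_pos': array([ 265.05210892, -620.05312384,  229.90480145]), 'tool_rot': array([ 9.79687056e-01,  2.00528801e-01, -7.43671480e-05, -1.21114494e-03]), 'force': array([-0.21353134,  0.42824992,  0.57610409]), 'ft_torque': array([ 0.01850335,  0.05610611, -0.05659771]), 'width': 85.5073689898188}
scene fixture 0.86 [302.0, 262.5] 19626 [625.  -4.  32.] [[472.0, -161.0, 8.0], [729.0, 153.0, 96.0]]
scene drawer_front 0.66 [286.9, 214.3] 5227 [543. -76.  60.] [[465.0, -144.0, 19.0], [622.0, -9.0, 85.0]]
scene crank_knob 0.53 [368.1, 211.6] 286 [522.  79. 133.] [[507.0, 67.0, 103.0], [525.0, 89.0, 150.0]]
scene bolt 0.75 [321.3, 246.1] 192 [582.  21.  59.] [[574.0, -9.0, 48.0], [590.
[... 949 characters left out ...]
 0.72 [259.1, 219.8] 187 [579.  14.  62.] [[572.0, -12.0, 50.0], [587.0, 44.0, 66.0]]
top hammer_grip 0.76 [379.5, 197.5] 1181 [ 645. -264.   24.] [[530.0, -328.0, 3.0], [717.0, -229.0, 31.0]]
top hammer_grip 0.25 [299.9, 241.0] 4161 [539. -80.  64.] [[461.0, -144.0, 17.0], [616.0, -16.0, 89.0]]
top brush_grip 0.72 [413.3, 216.1] 1021 [ 598. -358.   19.] [[490.0, -378.0, 1.0], [668.0, -339.0, 24.0]]
top brush_grip 0.3 [279.6, 211.6] 13592 [608. -28.  25.] [[468.0, -162.0, 8.0], [720.0, 153.0, 98.0]]
top offcut 0.65 [145.0, 204.7] 1010 [618. 290.  40.] [[570.0, 246.0, 7.0], [669.0, 335.0, 45.0]]
top can 0.71 [373.0, 280.6] 678 [ 448. -238.  119.] [[422.0, -269.0, 4.0], [474.0, -218.0, 124.0]]
```

View pics/scene0.png

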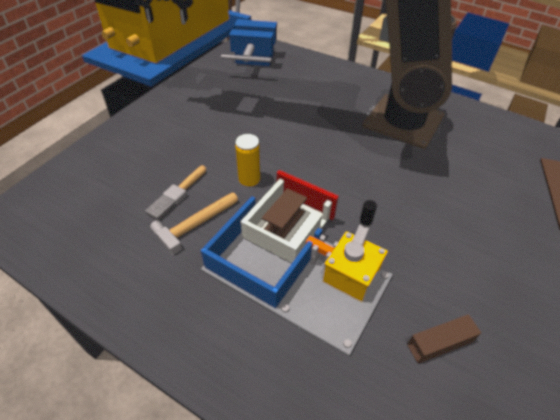

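View pics/top0.png

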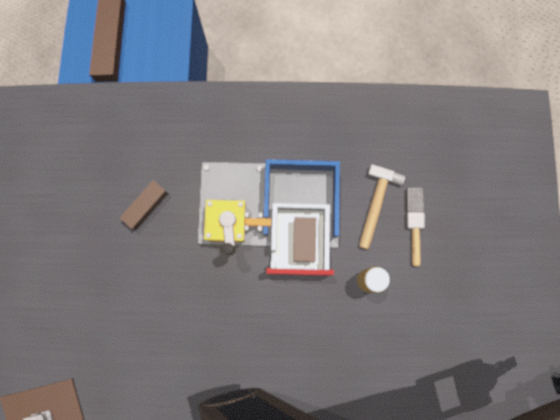

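The fixture is roughly aligned with world x. The scene view shows the knob at (368,212), the hub at (354,250) and the red panel at (305,190). The top view shows the panel edge from (267,271) to (333,273), the knob at (229,249) and the hub at (227,218). I'll refine these next.

```bash
cat > m.py <<'E'
from h import *
for c in ("scene","top"):
    im=cv2.imread(f"pics/{c}0.png"); d=np.load(f"{c}_d.npy"); hsv=cv2.cvtColor(im,cv2.COLOR_BGR2HSV)
    def near(P,lo,hi): return P[np.all((P>lo)&(P<hi),1)]
    full=maskpts(c,np.ones(d.shape,bool),d)
    red=((hsv[...,0]<6)|(hsv[...,0]>174))&(hsv[...,1]>170)&(hsv[...,2]>80)
    P=near(maskpts(c,red,d),[420,-180,75],[520,30,95])
    (rc,rs,ra)=cv2.minAreaRect(P[:,:2].astype(np.float32)); vx=cv2.fitLine(P[:,:2].astype(np.float32),cv2.DIST_HUBER,0,.01,.01).ravel()
    print(c,"red",len(P),rc,rs,ra,"dir",np.degrees(np.arctan2(vx[1],vx[0])),"pcts",np.percentile(P,[1,50,99],axis=0).round(1).tolist())
    bl=(abs(hsv[...,0].astype(int)-109)<12)&(hsv[...,1]>150)
    P=near(maskpts(c,bl,d),[450,-200,62],[760,60,80]); print("blue",len(P),cv2.minAreaRect(P[:,:2].astype(np.float32)))
    ye=(abs(hsv[...,0].astype(int)-25)<5)&(hsv[...,1]>150)
    P=near(maskpts(c,ye,d),[480,20,70],[680,200,90]); print("yellow",len(P),cv2.minAreaRect(P[:,:2].astype(np.float32)),np.median(P,0))
    P=near(full,[450,20,125],[680,200,160]); print("knob",len(P),np.median(P,0).round(1),P.min(0).round(),P.max(0).round())
    P=near(full,[480,20,88],[680,200,125]); print("arm/hub",len(P),np.median(P,0).round(1),P.min(0).round(),P.max(0).round(), cv2.fitLine(P[:,:2].astype(np.float32),cv2.DIST_HUBER,0,.01,.01).ravel())
    P=near(full,[450,-250,6],[780,250,20]); print("plate",len(P),cv2.minAreaRect(P[:,:2].astype(np.float32)))
E
python3 m.py
```

```text
scene red 379 (469.226318359375, -76.97941589355469) (147.17784118652344, 12.4876708984375) 88.70033264160156 dir 88.740425 pcts [[462.8, -148.7, 75.4], [471.7, -74.7, 83.1], [475.6, -5.1, 86.3]]
blue 1170 ((639.384521484375, -82.0732421875), (171.5109100341797, 172.18458557128906), 88.8816909790039)
yellow 1430 ((582.4375, 91.86122131347656), (89.81204986572266, 93.3949203491211), 89.09793853759766) [595.94242287 102.67516717  76.19065527]
knob 212 [519.3  77.6 145.5] [499.  64. 125.] [526.  90. 151.]
arm/hub 591 [558.2  82.1  94.9] [512.  64.  88.] [600. 102. 125.] [9.9364293e-01 1.1257790e-01 5.5526172e+02 8.2058945e+01]
plate 8097 ((593.3240356445312, -0.5721435546875), (502.5323791503906, 277.54779052734375), 88.92303466796875)Traceback (most recent call last):
  File "m.py", line 7, in <module>
    P=near(maskpts(c,red,d),[420,-180,75],[520,30,95])
           ~~~~~~~^^^^^^^^^
  File "h.py", line 14, in maskpts
    v,u=np.nonzero(m&(d>0)); return pts(cam,np.c_[u,v],d[v,u])
                                    ~~~^^^^^^^^^^^^^^^^^^^^^^^
  File "h.py", line 6, in pts
    u=cv2.undistortPoints(np.array(px,float).reshape(-1,1,2),K,np.array(c["dist_coeffs"],float))[:,0]
      ~~~~~~~~~~~~~~~~~~~^^^^^^^^^^^^^^^^^^^^^^^^^^^^^^^^^^^^^^^^^^^^^^^^^^^^^^^^^^^^^^^^^^^^^^^
cv2.error: OpenCV(4.12.0) /io/opencv/modules/calib3d/src/undistort.dispatch.cpp:347: error: (-215:Assertion failed) CV_IS_MAT(_src) && CV_IS_MAT(_dst) && (_src->rows == 1 || _src->cols == 1) && (_dst->rows == 1 || _dst->cols == 1) && _src->cols + _src->rows - 1 == _dst->rows + _dst->cols - 1 && (CV_MAT_TYPE(_src->type) == CV_32FC2 || CV_MAT_TYPE(_src->type) == CV_64FC2) && (CV_MAT_TYPE(_dst->type) == CV_32FC2 || CV_MAT_TYPE(_dst->type) == CV_64FC2) in function 'cvUndistortPointsInternal'
```

```bash
sed -i 's/hsv\[...,1\]>170)&(hsv\[...,2\]>80)/hsv[...,1]>120)/; s/\[420,-180,75\],\[520,30,95\]/[420,-180,70],[520,30,100]/; s/("scene","top")/("top",)/' m.py; python3 m.py
python3 - <<'E'
from h import *
im=cv2.imread("pics/scene0.png"); a=cv2.resize(im[180:310,280:400],None,fx=4.5,fy=4.5,interpolation=cv2.INTER_CUBIC)
cv2.imwrite("pics/crop1.png",a)
print(r.camera_info("wrist"))
E
```

```text
top red 273 (465.1756896972656, -78.8544921875) (149.17498779296875, 10.124324798583984) 88.56314086914062 dir 89.110565 pcts [[459.6, -151.5, 72.2], [464.0, -79.6, 86.6], [470.4, -6.0, 92.6]]
blue 0 ((0.0, 0.0), (0.0, 0.0), 0.0)
{'fx': 351.0774561284026, 'fy': 351.0774561284026, 'cx': 279.30165631298934, 'cy': 209.14319602968854, 'dist_coeffs': array([-0.03978895,  0.        ,  0.        ,  0.        ,  0.        ]), 'tool_from_camera': array([[-1.49757499e-04, -9.57532474e-01, -2.88325403e-01,
         7.23185425e+01],
       [ 9.99999968e-01, -8.43061782e-05, -2.39422506e-04,
         7.08496207e-01],
       [ 2.04947212e-04, -2.88325430e-01,  9.57532456e-01,
        -1.43903612e+02],
       [ 0.00000000e+00,  0.00000000e+00,  0.00000000e+00,
         1.00000000e+00]])}Traceback (most recent call last):
  File "m.py", line 13, in <module>
    P=near(maskpts(c,ye,d),[480,20,70],[680,200,90]); print("yellow",len(P),cv2.minAreaRect(P[:,:2].astype(np.float32)),np.median(P,0))
           ~~~~~~~^^^^^^^^
  File "h.py", line 14, in maskpts
    v,u=np.nonzero(m&(d>0)); return pts(cam,np.c_[u,v],d[v,u])
                                    ~~~^^^^^^^^^^^^^^^^^^^^^^^
  File "h.py", line 6, in pts
    u=cv2.undistortPoints(np.array(px,float).reshape(-1,1,2),K,np.array(c["dist_coeffs"],float))[:,0]
      ~~~~~~~~~~~~~~~~~~~^^^^^^^^^^^^^^^^^^^^^^^^^^^^^^^^^^^^^^^^^^^^^^^^^^^^^^^^^^^^^^^^^^^^^^^
cv2.error: OpenCV(4.12.0) /io/opencv/modules/calib3d/src/undistort.dispatch.cpp:347: error: (-215:Assertion failed) CV_IS_MAT(_src) && CV_IS_MAT(_dst) && (_src->rows == 1 || _src->cols == 1) && (_dst->rows == 1 || _dst->cols == 1) && _src->cols + _src->rows - 1 == _dst->rows + _dst->cols - 1 && (CV_MAT_TYPE(_src->type) == CV_32FC2 || CV_MAT_TYPE(_src->type) == CV_64FC2) && (CV_MAT_TYPE(_dst->type) == CV_32FC2 || CV_MAT_TYPE(_dst->type) == CV_64FC2) in function 'cvUndistortPointsInternal'
```

View pics/crop1.png

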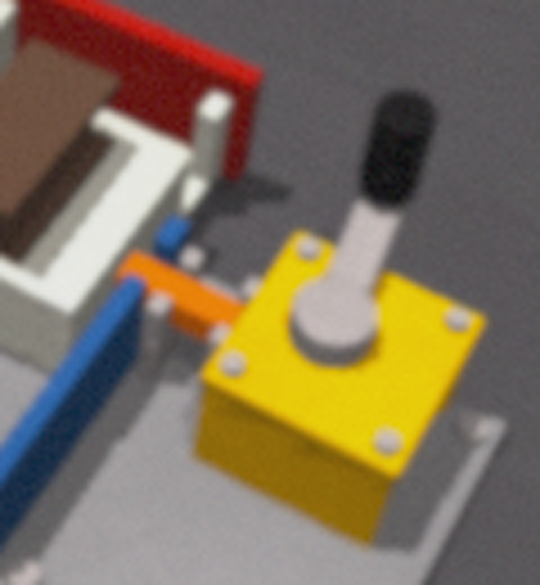

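The crop shows the orange bolt back at crop (180,290), the hub at (335,315) and the knob at (400,150). The fixture yaw is about -1.1°, and the panel face is at x≈462, y≈-77. I'll shut the gripper and go above the spot in front of the panel.

>>> {"op": "step_arm", "data": {
  "rows": [
    [367,-433,0,0,0,24.2,-1],
    [367,-433,0,0,0,24.2,-1],
    [367,-433,0,0,0,24.2,-1],
    [367,-433,0,0,0,24.2,-1],
    [367,-433,0,0,0,24.2,-1],
    [367,-433,0,0,0,24.2,-1],
    [367,-433,0,0,0,24.2,-1],
    [367,-433,0,0,0,24.2,-1],
    [367,-433,0,0,0,24.2,-1],
    [367,-433,0,0,0,24.2,-1],
    [367,-433,0,0,0,24.2,-1],
    [367,-433,0,0,0,24.2,-1]
  ]
}}

```text
t: 2.4
tcp_pos: [432.4, -79.6, 231.4]
tool_rot: [1.0, -0.01, -0.0, 0.0]
force: [-0.1, -0.2, 0.4]
width: 0.1
```

```bash
python3 - <<'E'
from h import *
im,d=r.grab_frame("wrist"); cv2.imwrite("pics/w1.png",im[:,:,::-1])
print(r.observe()["joints"])
for q in ("drawer_front","crank_knob","bolt"):
    for g in r.regions_of(q,"wrist")[:2]:
        P=maskpts("wrist",g["mask"],d)
        if len(P): print(q,round(g["score"],2),g["pixel"],len(P),np.median(P,0).round(), np.percentile(P,[2,98],axis=0).round().tolist())
        if q=="drawer_front":
            t=P[(P[:,2]>80)&(P[:,2]<92)]; print(cv2.minAreaRect(t[:,:2].astype(np.float32)))
E
```

```text
[-4.13712758e-01 -2.58373360e-01  2.12749062e+00 -2.97491981e-04
  1.27243420e+00  1.17835860e+00]
drawer_front 0.84 [276.2, 77.6] 25800 [526. -82.  71.] [[462.0, -144.0, 24.0], [589.0, -17.0, 88.0]]
((465.3922119140625, -79.82573699951172), (149.83998107910156, 12.537503242492676), 88.88638305664062)
crank_knob 0.72 [46.4, 103.2] 2679 [511.  67. 147.] [[499.0, 62.0, 104.0], [522.0, 86.0, 152.0]]
crank_knob 0.22 [224.0, 60.3] 45984 [543. -34.  72.] [[464.0, -160.0, 13.0], [587.0, 127.0, 151.0]]
bolt 0.89 [154.2, 15.0] 1977 [578.  19.  62.] [[571.0, -13.0, 50.0], [587.0, 50.0, 64.0]]
```

View pics/w1.png

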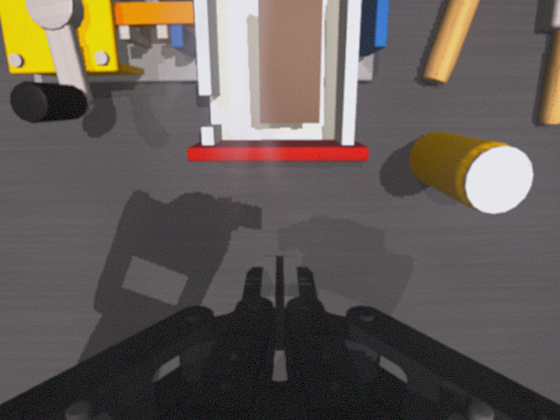

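The wrist view shows the red panel's top edge at row 152, columns 187–368, with its face at x≈460 and y centre about -80. The fingers are centred in front of it, so I'll descend.

>>> {"op": "step_arm", "data": {
  "rows": [
    [0,0,60,0,0,0,-1],
    [0,0,120,0,0,0,-1],
    [0,0,170,0,0,0,-1],
    [0,0,170,0,0,0,-1],
    [0,0,170,0,0,0,-1]
  ]
}}

```text
t: 3.22
tcp_pos: [433.9, -79.3, 63.1]
tool_rot: [1.0, -0.01, 0.001, 0.001]
force: [0.4, -0.0, 0.7]
width: 0.2
```

>>> {"op": "step_arm", "data": {
  "rows": [
    [5,0,0,0,0,0,-1],
    [10,0,0,0,0,0,-1],
    [15,0,0,0,0,0,-1],
    [20,0,0,0,0,0,-1],
    [25,0,0,0,0,0,-1],
    [30,0,0,0,0,0,-1],
    [35,0,0,0,0,0,-1],
    [40,0,0,0,0,0,-1],
    [45,0,0,0,0,0,-1],
    [50,0,0,0,0,0,-1],
    [55,0,0,0,0,0,-1],
    [60,0,0,0,0,0,-1]
  ]
}}

```text
t: 4.72
tcp_pos: [492.8, -79.3, 61.2]
tool_rot: [1.0, -0.009, -0.0, -0.0]
force: [-1.4, 0.6, 1.5]
width: -0.0
```

>>> {"op": "step_arm", "data": {
  "rows": [
    [3,0,0,0,0,0,-1],
    [6,0,0,0,0,0,-1],
    [9,0,0,0,0,0,-1],
    [12,0,0,0,0,0,-1],
    [15,0,0,0,0,0,-1],
    [18,0,0,0,0,0,-1]
  ]
}}

```text
t: 5.48
tcp_pos: [510.7, -79.7, 61.3]
tool_rot: [1.0, -0.009, -0.0, -0.0]
force: [-1.0, 0.7, -0.8]
width: 0.2
```

```bash
python3 - <<'E'
from h import *
o=r.observe(); print(o["force"],o["tcp_pos"])
im,d=r.grab_frame("wrist"); cv2.imwrite("pics/w2.png",im[:,:,::-1])
g=r.regions_of("drawer_front","wrist")[0]; P=maskpts("wrist",g["mask"],d); t=P[(P[:,2]>80)&(P[:,2]<92)]; print(cv2.minAreaRect(t[:,:2].astype(np.float32)))
hsv=cv2.cvtColor(im,cv2.COLOR_RGB2HSV); bl=(abs(hsv[...,0].astype(int)-109)<12)&(hsv[...,1]>130)
P=maskpts("wrist",bl,d); P=P[(P[:,2]>60)&(P[:,2]<80)]; print(len(P), np.percentile(P,[1,99],axis=0).round())
E
```

```text
[-1.03206315  0.73375574 -0.82925151] [510.7037746  -79.72721287  61.26202174]Traceback (most recent call last):
  File "<stdin>", line 4, in <module>
IndexError: list index out of range
```

>>> {"op": "step_arm", "data": {
  "rows": [
    [2,0,0,0,0,0,-1],
    [4,0,0,0,0,0,-1],
    [6,0,0,0,0,0,-1],
    [8,0,0,0,0,0,-1]
  ]
}}

```text
t: 6.08
tcp_pos: [515.3, -79.9, 61.5]
tool_rot: [1.0, -0.008, -0.005, -0.0]
force: [-16.3, -1.2, 12.5]
width: 0.2
```

>>> {"op": "step_arm", "data": {
  "rows": [
    [2,0,0,0,0,0,-1],
    [4,0,0,0,0,0,-1]
  ]
}}

```text
t: 6.32
tcp_pos: [518.8, -80.0, 61.5]
tool_rot: [1.0, -0.009, -0.006, -0.0]
force: [-13.6, -1.1, 10.5]
width: 0.1
```

>>> {"op": "step_arm", "data": {
  "rows": [
    [1.5,0,0,0,0,0,-1],
    [3,0,0,0,0,0,-1]
  ]
}}

```text
t: 6.58
tcp_pos: [524.1, -80.1, 61.5]
tool_rot: [1.0, -0.009, -0.002, -0.0]
force: [-5.6, -0.1, 3.9]
width: -0.4
```

>>> {"op": "step_arm", "data": {
  "rows": [
    [1.5,0,0,0,0,0,-1],
    [3,0,0,0,0,0,-1]
  ]
}}

```text
t: 6.82
tcp_pos: [527.1, -80.2, 61.4]
tool_rot: [1.0, -0.009, -0.003, -0.0]
force: [-10.9, -0.6, 8.1]
width: -0.0
```

>>> {"op": "step_arm", "data": {
  "rows": [
    [1,0,0,0,0,0,-1],
    [2,0,0,0,0,0,-1],
    [2,0,0,0,0,0,-1]
  ]
}}

```text
t: 7.2
tcp_pos: [527.0, -80.1, 61.4]
tool_rot: [1.0, -0.009, -0.006, -0.0]
force: [-15.7, -1.3, 12.8]
width: 0.0
```

The drawer is against its stop: TCP x held at 527.0 while the force rose. Next I'll retreat, rise and hover near the crank.

>>> {"op": "step_arm", "data": {
  "rows": [
    [-15,0,0,0,0,0,-1],
    [-35,0,0,0,0,0,-1],
    [-35,0,-60,0,0,0,-1],
    [-35,0,-120,0,0,0,-1],
    [-35,0,-190,0,0,0,0],
    [-30,-60,-200,0,0,0,1],
    [-30,-120,-200,0,0,0,1],
    [-30,-165,-200,0,0,0,1],
    [-30,-165,-200,0,0,0,1],
    [-30,-165,-200,0,0,0,1]
  ]
}}

```text
t: 8.45
tcp_pos: [503.8, 85.2, 261.2]
tool_rot: [1.0, -0.009, 0.0, 0.0]
force: [0.8, 1.1, -0.9]
width: 85.4
```

```bash
cat > k.py <<'E'
from h import *
import sys
o=r.observe(); print(o["tcp_pos"].round(1),o["force"].round(1))
im,d=r.grab_frame("wrist"); cv2.imwrite(f"pics/{sys.argv[1]}.png",im[:,:,::-1])
for q in ("crank_knob","drawer_front","bolt"):
    for g in r.regions_of(q,"wrist")[:1]:
        P=maskpts("wrist",g["mask"],d); print(q,round(g["score"],2),g["pixel"],len(P),np.percentile(P,[1,50,99],axis=0).round(1).tolist())
P=maskpts("wrist",np.ones(d.shape,bool),d)
def c(lo,hi):
    t=P[np.all((P>lo)&(P<hi),1)]
    if len(t)>20: print(lo[2],hi[2],len(t),t[:,2].mean().round(1),cv2.minEnclosingCircle(t[:,:2].astype(np.float32)),cv2.minAreaRect(t[:,:2].astype(np.float32)))
c([480,20,144],[700,180,156]); c([540,50,97],[640,150,112]); c([480,0,73],[700,180,84])
E
python3 k.py w3
```

```text
[503.8  85.2 261.2] [ 0.8  1.1 -0.9]
crank_knob 0.68 [294.1, 190.9] 1074 [[500.0, 63.3, 109.5], [514.8, 74.5, 150.9], [523.4, 86.4, 152.7]]
drawer_front 0.61 [454.6, 73.7] 22513 [[538.5, -148.2, 23.7], [602.9, -81.6, 69.8], [668.3, -8.1, 87.9]]
bolt 0.84 [351.4, 98.1] 1076 [[571.2, -14.4, 60.3], [579.3, 14.3, 62.2], [587.1, 41.7, 64.0]]
144 156 898 150.9 ((510.5387878417969, 74.14110565185547), 12.947032928466797) ((511.04962158203125, 74.39794158935547), (25.27851104736328, 24.478748321533203), 85.99057006835938)
97 112 1449 98.2 ((569.0875244140625, 78.51007080078125), 29.266754150390625) ((569.493408203125, 83.50077056884766), (34.78730010986328, 56.782649993896484), 80.75991821289062)
73 84 8656 79.3 ((597.71533203125, 68.06173706054688), 90.9411392211914) ((595.9690551757812, 67.97443389892578), (135.8804473876953, 124.59296417236328), 89.9805679321289)
```

View pics/w3.png

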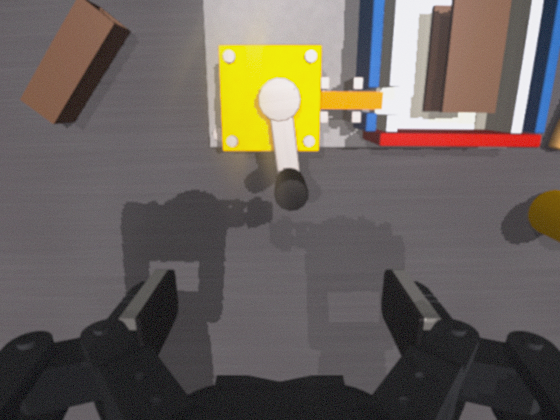

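The wrist view shows the drawer home, with the panel at row 140 and its face at x=538.5. The bolt is lined up with the white slot at (383,100). The hub is at (279,99) and the knob top at (291,185).

```bash
python3 - <<'E'
from h import *
im,d=r.grab_frame("wrist")
m=np.zeros(d.shape,bool); m[75:125,255:303]=1
P=maskpts("wrist",m,d); print(np.histogram(P[:,2],bins=np.arange(70,130,3)))
t=P[P[:,2]>97]; print(len(t),t.mean(0))
a=pts("wrist",[[279,99]],[d[95:104,275:284].mean()])[0]; k=np.array([510.8,74.2])
print(a,np.linalg.norm(a[:2]-k),np.degrees(np.arctan2(*(a[:2]-k)[::-1])))
E
```

```text
(array([   0,    0,  280,  522,    0,    0,    0,    2,  194, 1362,   22,
          0,    0,    0,    0,    0,    0,    0,    0]), array([ 70,  73,  76,  79,  82,  85,  88,  91,  94,  97, 100, 103, 106,
       109, 112, 115, 118, 121, 124, 127]))
1384 [580.24107683  83.01995223  98.29029974]
[580.3906781   81.98448014  98.37762954] 70.02471427179199 6.382627546816638
```

>>> {"op": "step_arm", "data": {
  "rows": [
    [7.2,10.9,50,0,0,0,1],
    [7.2,10.9,100,0,0,0,1],
    [7.2,10.9,151,0,0,0,1],
    [7.2,10.9,151,0,0,0,1],
    [7.2,10.9,151,0,0,0,-1],
    [7.2,10.9,151,0,0,0,-1],
    [7.2,10.9,151,0,0,0,-1],
    [7.2,10.9,151,0,0,0,-1],
    [7.2,10.9,151,0,0,0,-1]
  ],
  "squeeze": 40
}}

```text
t: 9.82
tcp_pos: [511.8, 74.4, 112.3]
tool_rot: [1.0, -0.009, 0.001, 0.0]
force: [-1.5, 0.4, 6.4]
width: 25.2
```

```bash
python3 - <<'E'
import numpy as np
f=lambda p:np.array([-70*np.cos(p),-70*np.sin(p)])
for p in np.arange(-.03,1.18,.1): print(p.round(2),(f(p)-f(-.13)).round(1).tolist())
E
cat > c.py <<'E'
# state of crank from measured TCP; table of next moves relative to the current (assumed commanded at phi_cmd)
from h import *
import sys
A=np.array([580.3,82.3]); yaw=np.radians(-1.1)
o=r.observe(); v=o["tcp_pos"][:2]-A; c,s=np.cos(yaw),np.sin(yaw); x,y=c*v[0]+s*v[1],-s*v[0]+c*v[1]
ph=np.arctan2(y,-x)%(2*np.pi); ph=ph if ph<5.6 else ph-2*np.pi
F=o["force"]; t=np.array([np.sin(ph),np.cos(ph)]); rd=np.array([-np.cos(ph),np.sin(ph)])
fx,fy=c*F[0]+s*F[1],-s*F[0]+c*F[1]
print("phi %.3f rad %.1f z %.1f Ftan %.1f Frad %.1f Fz %.1f w %.1f t %.1f"%(ph,np.hypot(x,y),o["tcp_pos"][2],fx*t[0]+fy*t[1],fx*rd[0]+fy*rd[1],F[2],o["width"],o["t"]))
if len(sys.argv)>1:
    p0,st,n=map(float,sys.argv[1:]); f=lambda p:np.array([-70*np.cos(p),-70*np.sin(p)])
    for i in range(1,int(n)+1): print(round(p0+i*st,2),(f(p0+i*st)-f(p0)).round(1).tolist())
E
python3 c.py
```

```text
-0.03 [-0.6, -7.0]
0.07 [-0.4, -14.0]
0.17 [0.4, -20.9]
0.27 [1.9, -27.7]
0.37 [4.1, -34.4]
0.47 [7.0, -40.8]
0.57 [10.5, -46.8]
0.67 [14.5, -52.5]
0.77 [19.2, -57.8]
0.87 [24.3, -62.6]
0.97 [29.8, -66.8]
1.07 [35.8, -70.5]
1.17 [42.1, -73.5]
phi -0.134 rad 68.9 z 112.3 Ftan 0.6 Frad 1.5 Fz 6.4 w 25.2 t 9.8
```

>>> {"op": "step_arm", "data": {
  "rows": [
    [-0.6,-7,-2,0,0,0,-1],
    [-0.4,-14,-3,0,0,0,-1],
    [0.4,-20.9,-3,0,0,0,-1],
    [1.9,-27.7,-3,0,0,0,-1],
    [4.1,-34.4,-3,0,0,0,-1],
    [7,-40.8,-3,0,0,0,-1],
    [10.5,-46.8,-3,0,0,0,-1],
    [14.5,-52.5,-3,0,0,0,-1],
    [19.2,-57.8,-3,0,0,0,-1]
  ]
}}

```text
t: 10.95
tcp_pos: [530.1, 132.1, 112.5]
tool_rot: [1.0, -0.009, -0.001, 0.0]
force: [1.3, -2.3, -8.0]
width: 24.8
```

```bash
python3 c.py 0.77 0.1 8
```

```text
phi 0.762 rad 70.8 z 112.5 Ftan -0.7 Frad -2.5 Fz -8.0 w 24.8 t 10.9
0.87 [5.1, -4.8]
0.97 [10.7, -9.0]
1.07 [16.6, -12.7]
1.17 [22.9, -15.7]
1.27 [29.5, -18.1]
1.37 [36.3, -19.9]
1.47 [43.2, -20.9]
1.57 [50.2, -21.3]
```

>>> {"op": "step_arm", "data": {
  "rows": [
    [5.1,-4.8,1.5,0,0,0,-1],
    [10.7,-9,1.5,0,0,0,-1],
    [16.6,-12.7,1.5,0,0,0,-1],
    [22.9,-15.7,1.5,0,0,0,-1]
  ]
}}

```text
t: 11.45
tcp_pos: [554.2, 148.5, 112.4]
tool_rot: [1.0, -0.009, -0.0, -0.001]
force: [-5.0, 4.8, 0.5]
width: 24.9
```

```bash
python3 c.py 1.17 0.1 8
```

```text
phi 1.176 rad 71.2 z 112.4 Ftan -2.9 Frad 6.3 Fz 0.5 w 24.9 t 11.4
1.27 [6.6, -2.4]
1.37 [13.3, -4.1]
1.47 [20.3, -5.2]
1.57 [27.3, -5.5]
1.67 [34.2, -5.2]
1.77 [41.2, -4.2]
1.87 [47.9, -2.4]
1.97 [54.5, -0.0]
```

>>> {"op": "step_arm", "data": {
  "rows": [
    [6.6,-2.4,0,0,0,0,-1],
    [13.3,-4.1,0,0,0,0,-1],
    [20.3,-5.2,0,0,0,0,-1]
  ]
}}

```text
t: 11.82
tcp_pos: [572.6, 153.5, 112.3]
tool_rot: [1.0, -0.009, -0.003, -0.001]
force: [-10.3, 4.7, 4.8]
width: 25.0
```

```bash
python3 c.py 1.47 0.1 4
```

```text
phi 1.444 rad 71.6 z 112.3 Ftan -9.7 Frad 5.8 Fz 4.8 w 25.0 t 11.8
1.57 [7.0, -0.4]
1.67 [14.0, -0.0]
1.77 [20.9, 1.0]
1.87 [27.7, 2.8]
```

>>> {"op": "step_arm", "data": {
  "rows": [
    [7,-0.6,0,0,0,0,-1],
    [14,-0.5,0,0,0,0,-1]
  ]
}}

```text
t: 12.08
tcp_pos: [586.3, 153.8, 112.3]
tool_rot: [1.0, -0.009, -0.004, -0.001]
force: [-11.4, 3.9, 6.0]
width: 25.2
```

```bash
python3 c.py 1.67 0.1 4; python3 k.py w4
```

```text
phi 1.635 rad 71.8 z 112.3 Ftan -11.7 Frad 3.0 Fz 6.0 w 25.2 t 12.1
1.77 [6.9, 1.0]
1.87 [13.7, 2.8]
1.97 [20.3, 5.2]
2.07 [26.6, 8.2]
[586.3 153.8 112.3] [-11.4   3.9   6. ]
crank_knob 0.63 [278.3, 300.1] 6174 [[576.2, 140.7, 106.2], [594.2, 152.5, 150.2], [599.4, 163.9, 152.4]]
drawer_front 0.84 [548.1, 284.4] 1235 [[540.9, -24.0, 23.9], [550.5, -7.2, 66.8], [567.3, -5.4, 85.8]]
bolt 0.72 [511.5, 239.0] 2478 [[572.1, -17.1, 49.4], [581.4, 12.1, 62.2], [589.2, 36.3, 63.8]]
144 156 5627 150.6 ((593.709716796875, 149.21969604492188), 29.21952247619629) ((586.7389526367188, 149.1892547607422), (27.216053009033203, 58.4009895324707), 0.2501124143600464)
97 112 3869 98.5 ((589.263427734375, 107.75244140625), 43.213462829589844) ((581.71923828125, 107.61813354492188), (35.87085723876953, 84.07439422607422), 0.7275065779685974)
73 84 15384 79.4 ((591.0994262695312, 67.39665222167969), 76.53365325927734) ((582.3307495117188, 67.6461410522461), (93.9206314086914, 135.8301544189453), 0.5398881435394287)
```

>>> {"op": "step_arm", "data": {
  "rows": [
    [6.9,1,0,0,0,0,-1],
    [13.7,2.8,0,0,0,0,-1],
    [20.3,5.2,0,0,0,0,-1]
  ]
}}

```text
t: 12.65
tcp_pos: [606.4, 149.3, 112.3]
tool_rot: [1.0, -0.009, -0.004, -0.002]
force: [-11.0, 8.1, 4.2]
width: 24.9
```

```bash
python3 c.py 1.97 0.08 4
```

```text
phi 1.923 rad 71.9 z 112.3 Ftan -13.2 Frad 3.5 Fz 4.2 w 24.9 t 12.7
2.05 [5.1, 2.4]
2.13 [9.9, 5.2]
2.21 [14.6, 8.3]
2.29 [18.9, 11.8]
```

>>> {"op": "step_arm", "data": {
  "rows": [
    [5.1,2.4,0,0,0,0,-1],
    [9.9,5.2,0,0,0,0,-1]
  ]
}}

```text
t: 12.9
tcp_pos: [616.7, 144.3, 112.3]
tool_rot: [1.0, -0.009, -0.003, -0.002]
force: [-8.7, 9.9, 3.1]
width: 25.0
```

```bash
python3 c.py 2.13 0.08 4; python3 k.py w5|grep bolt
```

```text
phi 2.082 rad 71.9 z 112.3 Ftan -12.5 Frad 4.2 Fz 3.1 w 25.0 t 12.9
2.21 [4.6, 3.2]
2.29 [9.0, 6.7]
2.37 [13.0, 10.5]
2.45 [16.8, 14.7]
bolt 0.57 [495.2, 283.1] 2741 [[571.7, -30.6, 47.0], [581.7, 7.1, 62.2], [589.4, 36.0, 63.9]]
```

>>> {"op": "step_arm", "data": {
  "rows": [
    [4.6,3.2,0,0,0,0,-1],
    [4.6,3.2,0,0,0,0,-1]
  ]
}}

```text
t: 13.35
tcp_pos: [622.8, 140.3, 112.4]
tool_rot: [1.0, -0.009, -0.001, -0.002]
force: [-3.3, 6.2, 0.3]
width: 25.3
```

```bash
python3 c.py 2.21 0.08 4; python3 k.py w6|grep bolt
```

```text
phi 2.184 rad 71.9 z 112.4 Ftan -6.3 Frad 3.0 Fz 0.3 w 25.3 t 13.3
2.29 [4.4, 3.5]
2.37 [8.4, 7.4]
2.45 [12.2, 11.5]
2.53 [15.6, 16.0]
bolt 0.77 [488.5, 290.5] 2716 [[570.9, -30.8, 47.0], [580.5, 7.8, 62.1], [589.8, 37.2, 64.6]]
```

Resistance is easing, so the corner is at about φ≈2.15. I'll keep going in small steps.

>>> {"op": "step_arm", "data": {
  "rows": [
    [4.4,3.5,0,0,0,0,-1],
    [4.4,3.5,0,0,0,0,-1]
  ]
}}

```text
t: 13.8
tcp_pos: [627.4, 136.5, 112.4]
tool_rot: [1.0, -0.009, -0.0, -0.002]
force: [-3.2, 5.9, -0.2]
width: 25.0
```

```bash
python3 c.py 2.29 0.08 4
```

```text
phi 2.266 rad 71.8 z 112.4 Ftan -6.3 Frad 2.4 Fz -0.2 w 25.0 t 13.8
2.37 [4.1, 3.9]
2.45 [7.8, 8.0]
2.53 [11.2, 12.5]
2.61 [14.2, 17.2]
```

>>> {"op": "step_arm", "data": {
  "rows": [
    [4.1,3.9,0,0,0,0,-1],
    [4.1,3.9,0,0,0,0,-1]
  ]
}}

```text
t: 14.05
tcp_pos: [631.7, 132.4, 112.4]
tool_rot: [1.0, -0.009, 0.0, -0.002]
force: [-1.1, 6.0, -0.2]
width: 25.2
```

```bash
python3 c.py 2.37 0.08 4; python3 k.py w7|grep bolt
```

```text
phi 2.349 rad 71.8 z 112.4 Ftan -5.1 Frad 3.3 Fz -0.2 w 25.2 t 14.1
2.45 [3.7, 4.2]
2.53 [7.1, 8.6]
2.61 [10.2, 13.3]
2.69 [12.8, 18.3]
bolt 0.95 [474.9, 306.6] 2666 [[570.6, -30.6, 47.8], [580.2, 8.8, 62.1], [588.7, 37.7, 63.9]]
```

>>> {"op": "step_arm", "data": {
  "rows": [
    [3.7,4.2,0,0,0,0,-1],
    [3.7,4.2,0,0,0,0,-1]
  ]
}}

```text
t: 14.5
tcp_pos: [635.8, 127.8, 112.4]
tool_rot: [1.0, -0.009, 0.001, -0.001]
force: [-1.3, 5.1, -1.8]
width: 25.2
```

```bash
python3 c.py 2.45 0.08 4
```

```text
phi 2.436 rad 71.7 z 112.4 Ftan -4.7 Frad 2.2 Fz -1.8 w 25.2 t 14.5
2.53 [3.4, 4.5]
2.61 [6.4, 9.2]
2.69 [9.1, 14.1]
2.77 [11.3, 19.2]
```

>>> {"op": "step_arm", "data": {
  "rows": [
    [3.4,4.5,0,0,0,0,-1],
    [3.4,4.5,0,0,0,0,-1]
  ]
}}

```text
t: 14.75
tcp_pos: [639.4, 122.8, 112.4]
tool_rot: [1.0, -0.009, 0.001, -0.001]
force: [0.4, 4.4, -2.1]
width: 25.3
```

```bash
python3 c.py 2.53 0.05 4; python3 k.py w8|grep bolt
```

```text
phi 2.521 rad 71.7 z 112.4 Ftan -3.4 Frad 2.8 Fz -2.1 w 25.3 t 14.8
2.58 [1.9, 2.9]
2.63 [3.7, 5.9]
2.68 [5.4, 9.0]
2.73 [6.8, 12.2]
bolt 0.91 [465.7, 314.9] 2117 [[570.6, -30.2, 46.7], [581.4, 2.9, 62.0], [588.0, 32.7, 63.6]]
```

>>> {"op": "step_arm", "data": {
  "rows": [
    [1.9,2.9,0,0,0,0,-1],
    [1.9,2.9,0,0,0,0,-1]
  ]
}}

```text
t: 15.2
tcp_pos: [641.4, 119.7, 112.4]
tool_rot: [1.0, -0.009, 0.002, -0.001]
force: [1.5, 5.9, -2.1]
width: 25.4
```

```bash
python3 c.py 2.58 0.05 3
```

```text
phi 2.573 rad 71.6 z 112.4 Ftan -4.3 Frad 4.4 Fz -2.1 w 25.4 t 15.2
2.63 [1.8, 3.0]
2.68 [3.4, 6.1]
2.73 [4.9, 9.3]
```

>>> {"op": "step_arm", "data": {
  "rows": [
    [1.8,3.0,0,0,0,0,-1],
    [1.8,3.0,0,0,0,0,-1]
  ]
}}

```text
t: 15.45
tcp_pos: [643.2, 116.4, 112.4]
tool_rot: [1.0, -0.009, 0.002, -0.001]
force: [2.2, 4.5, -1.8]
width: 24.8
```

```bash
python3 c.py 2.63 0.05 3
```

```text
phi 2.626 rad 71.6 z 112.4 Ftan -2.9 Frad 4.1 Fz -1.8 w 24.8 t 15.4
2.68 [1.6, 3.1]
2.73 [3.1, 6.3]
2.78 [4.4, 9.5]
```

>>> {"op": "step_arm", "data": {
  "rows": [
    [1.6,3.1,0,0,0,0,-1],
    [1.6,3.1,0,0,0,0,-1]
  ]
}}

```text
t: 15.7
tcp_pos: [644.8, 112.9, 112.4]
tool_rot: [1.0, -0.009, 0.002, -0.001]
force: [2.6, 3.5, -2.4]
width: 25.1
```

```bash
python3 c.py 2.68 0.05 3
```

```text
phi 2.679 rad 71.4 z 112.4 Ftan -2.0 Frad 3.8 Fz -2.4 w 25.1 t 15.7
2.73 [1.5, 3.2]
2.78 [2.8, 6.4]
2.83 [4.0, 9.7]
```

```bash
python3 k.py w9|grep bolt; python3 - <<'E'
import cv2
a=cv2.imread("pics/w9.png"); cv2.imwrite("pics/w9c.png",cv2.resize(a[:,330:],None,fx=1.4,fy=1.4))
E
```

```text
bolt 0.66 [464.2, 319.0] 1369 [[570.5, -29.4, 47.1], [581.2, -7.8, 62.1], [587.9, 28.0, 63.6]]
```

View pics/w9c.png

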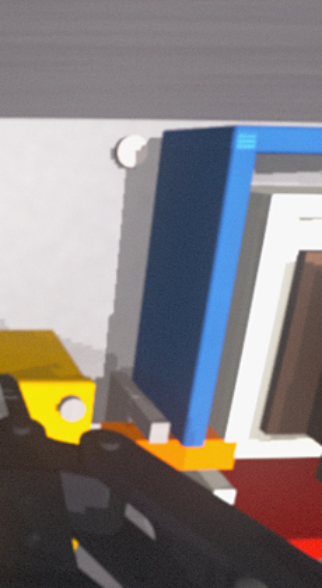

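The bolt is in the slot between the wall and the drawer side, at (205,450) in the crop. The force is still easing without a mid-dwell kick, so I'll go on.

>>> {"op": "step_arm", "data": {
  "rows": [
    [1.5,3.2,0,0,0,0,-1],
    [1.5,3.2,0,0,0,0,-1]
  ]
}}

```text
t: 16.15
tcp_pos: [645.7, 110.9, 112.4]
tool_rot: [1.0, -0.01, 0.001, -0.002]
force: [1.9, 8.4, -1.2]
width: 24.8
```

```bash
python3 c.py 2.73 0.05 3
```

```text
phi 2.711 rad 71.4 z 112.4 Ftan -6.9 Frad 5.1 Fz -1.2 w 24.8 t 16.1
2.78 [1.3, 3.2]
2.83 [2.5, 6.5]
2.88 [3.5, 9.9]
```

The force jumped 5 N back at φ≈2.71, which is just past mid-dwell. I'll let go, rise and check.

>>> {"op": "step_arm", "data": {
  "rows": [
    [0,0,0,0,0,0,1],
    [0,0,0,0,0,0,1],
    [0,0,0,0,0,0,1],
    [0,0,0,0,0,0,1],
    [0,0,0,0,0,0,1],
    [0,0,-60,0,0,0,1],
    [0,0,-120,0,0,0,1],
    [-55,20,-150,0,0,0,1],
    [-110,40,-150,0,0,0,1],
    [-140,60,-150,0,0,0,1],
    [-140,60,-150,0,0,0,1],
    [-140,60,-150,0,0,0,1]
  ]
}}

```text
t: 17.65
tcp_pos: [504.3, 51.8, 262.2]
tool_rot: [1.0, -0.009, 0.001, -0.0]
force: [-0.3, 0.9, 0.7]
width: 85.3
```

```bash
python3 k.py w10; python3 - <<'E'
from h import *
for c in ("scene",):
    im,d=r.grab_frame(c)
    for q in ("hammer_grip","brush_grip","offcut","can"):
        g=r.regions_of(q,c)
        if g: print(q,g[0]["pixel"])
A=np.array([580.3,82.3])
E
```

```text
[504.3  51.8 262.2] [-0.3  0.9  0.7]
crank_knob 0.55 [194.8, 13.2] 1248 [[632.0, 98.0, 103.8], [637.7, 106.6, 148.1], [647.8, 121.8, 152.2]]
drawer_front 0.63 [419.2, 71.4] 22338 [[539.0, -147.3, 22.7], [605.1, -79.7, 69.5], [670.3, -13.1, 87.6]]
bolt 0.89 [323.7, 101.2] 1491 [[571.2, -29.3, 12.5], [579.5, 7.7, 61.5], [589.4, 45.2, 63.4]]
144 156 703 149.8 ((643.6033325195312, 110.54913330078125), 12.577249526977539) ((638.4635620117188, 110.47439575195312), (12.997096061706543, 25.04766845703125), 1.0591620206832886)
97 112 1177 98.5 ((599.6519165039062, 95.49193572998047), 40.47575759887695) ((601.0734252929688, 90.45156860351562), (79.12267303466797, 34.77272415161133), 19.102243423461914)
73 84 8312 78.7 ((598.5386962890625, 67.99217987060547), 92.64604949951172) ((597.7897338867188, 68.849365234375), (137.30975341796875, 127.83417510986328), 89.88864135742188)
hammer_grip [181.5, 227.1]
brush_grip [168.8, 196.2]
offcut [446.9, 335.9]
can [244.6, 159.0]
```

View pics/w10.png

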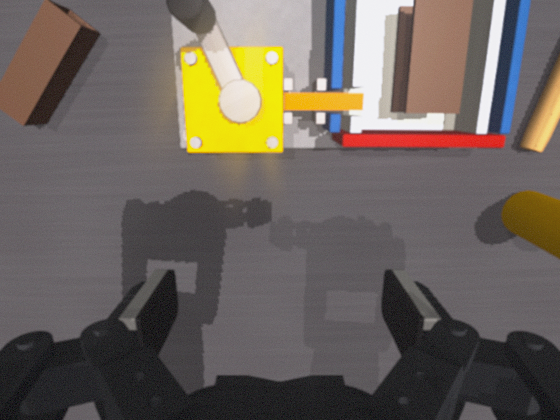

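The crank held at about 2.7 rad. The bolt tip moved from y=-14.4 to about -29.5 to -30.5, roughly 15–16 mm, and sits inside the white drawer side at (355,101). The panel is still at x=539.

```bash
python3 -c "
from plant import r
print(r.close_job())"
```

```text
the job is handed in; nothing more can be done
None
```

The job is handed in with the drawer home, the bolt out in its slot and the gripper clear of everything. It took about 18 s of the 70 s; no verdict was reported.

**Drawer:** I pushed the front gently through the detent until it hit the stop. The TCP held at x = 527 mm while the force rose. The panel's outer face moved from about 461 to 539 mm and was still there after I let go.

**Crank:** I gripped the knob and turned it clockwise from about -0.13 to 2.71 rad, then stopped and let go. There the force suddenly jumped back by 5 N, which I took as just past mid-dwell.

**Last checks:**
- After release the crank stayed at about 2.7 rad.
- The bolt showed about 15 mm of travel in the wrist picture. Its tip is partly hidden, so that figure is only good to 1–2 mm.
- The wrist force read under 1.5 N.
- In the scene camera the four bystanders were within about 4.5 pixels of where they started, which is about the scatter of the network's own readings.

**One disagreement:** the force first eased at about 2.15 rad, earlier than the corner at about 2.3 rad that this mid-dwell implies. I trusted the sharp jump, because the crank then stayed put on its own.

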